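Swap the battery pack in the push-push charging dock

ROBOT

A 6-joint arm with a two-finger parallel gripper is mounted at the origin on the work surface. World frame = base frame: x ahead of the robot, y to its left, z up, the work surface at z = 0. Lengths are in m, angles in rad, forces in N, time in s.
With the tool pointing down it reaches from about 0.275 to 0.875 m from the base axis. Payload 12.5 kg.
Tool frame: the origin (TCP) lies midway between the tips of the shut fingers; the grasp point (between the pads) lies 19 mm behind it; z points along the fingers, y is the direction in which the jaws open and shut (so a half turn about z gives the same grasp; the last joint's range is limited). The gripper opens to 85 mm and grips with 20 to 120 N. Pads are 22 mm wide; open, the fingers measure 114 mm over their backs; the gripper's body (76 mm by 85 mm) begins 54 mm behind the grasp point. The pads swing forward as they close: fully open they stand 13 mm farther back than shut.
Start: joints at [1.151, 0.351, 1.652, -0, 1.139, -0.085], TCP at [0.181, 0.519, 0.231] pointing down, gripper open.
Joint ranges: [-2.75, 2.75], [-0.79, 2.1], [0.01, 2.65], [-1.57, 4.71], [0.07, 3.14], [-2.87, 2.87]. Speed limits (rad/s): [2.22, 2.22, 2.79, 3.14, 3.14, 3.14].

INTERFACE

Orientations are given as a unit quaternion [x, y, z, w].
In Python, from station import ctrl, move_gripper, ik, readout, imaging, finish_job gives the robot as it stands. The module is installed in compiled form; this text tells all that it offers. Calls block until the motion is done:
- ctrl.move_to(position, orientation): joint-space move of the TCP to a pose.
- ctrl.line_to(position, rot=None, vel=0.15, threshold=None): straight line of the TCP; rot=None keeps the orientation; vel is the mean speed in m/s. With threshold (N) it stops when the force on the tool has changed by that much, and returns True; else False.
- ctrl.move_j(angles): joint-space move.
- move_gripper(opening): opening from 0.0 (shut) to 1.0 (fully open); the grip force is fixed at half the most; returns when the fingers have stopped.
- ctrl.dwell(seconds).
- ik(position, orientation): joint angles nearest the present ones, or None.
- readout.read_state(): the state.
- imaging.read_camera(name): name is "scene" or "top" or "wrist"; returns the picture (384x512x3 uint8, red, green, blue); there is no depth.
- imaging.calibration(name): a dict with "K" (3x3 intrinsics, pixels), "dist" ([k1, k2, p1, p2, k3] as OpenCV has them; the pictures are not rectified), "origin" and "orientation" of the camera in the world; the wrist camera has in their place "T_tool_cam" (4x4, takes a point from camera to tool coordinates, whose origin is the TCP and whose axes are the flange's). Camera axes: x right, y down, z forward; pixel columns grow to the right and rows downward; lengths in m; the calibration is good to about 2 mm. A picture is of the moment at which its call begins: read the wrist's pose just before it. calibration takes no time and is no camera call.
A pose or a line that the arm cannot do raises ctrl.PlanningError and nothing moves.
- finish_job(): hands the job in, once; it reports no verdict.
The state is a dict: "time": time; "joint_pos": joint angles; "joint_velocities": joint speeds; "effort": joint torques, N m; "tcp_pos": TCP position; "tool_rot": TCP orientation; "ft_force": force on the tool from outside, world axes, zero at the start; "torque": the same for the moment, N m; "gripper_width": opening from 0.0 (shut) to 1.0 (fully open).
Only numpy, scipy, OpenCV 4.12 (cv2) and the standard library are available. Lean on these libraries where they do the work, as an engineer would, in place of code of your own. Each camera call takes 0.05 s, during which the arm holds its last target. There are 200 camera calls.

TASK

The battery pack in the charging dock is full: press it down fully and let go so that the push-push catch releases it and it pops up, then lift it out and stand it upright in the plywood tray. After that put the other pack of the same size, the one standing on the bench, upright into the dock and press it down until the catch holds it low in the dock. Leave the larger battery pack and the glue bottle where they are.

Things in the scene. Friction and masses are not known exactly. Their poses are not given: they have to be found in the camera images.
- dock_slot (a point): Centre of the slot's mouth, level with the flat top (deck) of the charging dock, 100 mm above the bench; x along the slot's long side, y across, z up. Slot 81 (x) by 55 mm (y), 2.5 mm wider than a pack on each side, with a 45 degree bevel 6 mm wide round the mouth. A pack in it stands on a sprung carriage: 40 mm of its height above the deck when the carriage is up, about 5 mm when caught.
- dock: Charging dock, a grey box fixed to the bench, 100 mm high. Origin on the bench below the slot's centre, axes as the slot's. Its deck ends 47 mm from the slot's centre on both y sides and 56 mm on the -x side; on the +x side it reaches 105 mm and carries a black panel 10 mm high from 63 to 99 mm.
- dock_carriage (a joint): Downward travel (m) of the dock's sprung carriage: 0 up, 0.0345 held by the catch (about), 0.050 bottom stop. Pressed to 0.044 or deeper (pack's top 4 mm or more below the deck; best to the stop, 10 mm below) and let go, it is then held if it was free, or rises to 0 in 0.6 s if it was held; a shorter press changes nothing. The spring gives 8 N at 0, 14 N at the stop; 5 to 12 N of push on a pack is enough.
- pack_in_center (a point): The battery pack that starts in the dock, held low by the catch: upright black block with a grey band, 76 mm (its x, along the slot) by 50 mm (its y) by 80 mm high (its z), about 0.35 kg. This point is its centre, 40 mm above its underside. A half turn about z makes no difference.
- pack_out_center (a point): The second battery pack, the same in shape and size (76 x 50 x 80 mm, about 0.35 kg), standing upright on the open bench on one side of the dock. This point is its centre, 40 mm above its underside. Same axes as the other pack; a half turn makes no difference.
- tray_in (a point): Low open plywood tray fixed to the bench on the other side of the dock: 160 mm (x) by 130 mm (y) outside, walls 5 mm thick and 30 mm high. This point is the centre of its inner floor, 5 mm above the bench; inside it is 150 x 120 mm. z up.
- big_pack_center (a point): Bystander: a larger, lower battery pack, 110 x 72 x 60 mm, on the bench beyond the dock; centre. It does not fit the slot.
- glue: Bystander: white glue bottle, 56 mm across, 140 mm high, on the bench beyond the dock; centre of its underside.

How it is judged:
By the outcome, as a careful person would: the job done as asked, in the order asked, and still so for the second after the job is handed in, with the robot touching nothing.
It also fails if it takes over 70 s, if anything falls off the work surface, if the arm or the gripper's body presses on something with over 40 N, if the wrist force passes 120 N, or if a joint passes its speed limit or range.

## Working session

There is one attempt and no reset: what is moved stays moved. The work goes in short steps, each a Python script; the robot and the scene stay as the last script left them, time stands still between calls to the robot, and variables do not carry over. Pictures are saved under pics/ and viewed, about 8 in all and at most 12, crops included, and the job is handed in when it is done.

```bash
ls; mkdir -p pics
python3 - <<'E'
from station import *
import cv2,numpy as np
np.set_printoptions(precision=4,suppress=True)
for n in("scene","top"):
    im=imaging.read_camera(n); cv2.imwrite(f"pics/{n}0.png",im[...,::-1]); print(imaging.calibration(n))
print(imaging.calibration("wrist")); print(readout.read_state())
a=[cv2.imread(f"pics/{n}0.png") for n in("scene","top")]
E
```

```text
pics
{'K': array([[371.2707,   0.    , 258.2118],
       [  0.    , 371.2707, 191.9736],
       [  0.    ,   0.    ,   1.    ]]), 'dist': array([-0.0124,  0.    ,  0.    ,  0.    ,  0.    ]), 'origin': array([1.2463, 0.1951, 0.5309]), 'orientation': array([ 0.5103,  0.7043, -0.3976, -0.2924])}
{'K': array([[355.64  ,   0.    , 258.2571],
       [  0.    , 355.64  , 188.512 ],
       [  0.    ,   0.    ,   1.    ]]), 'dist': array([0.0221, 0.    , 0.    , 0.    , 0.    ]), 'origin': array([ 0.5005, -0.0112,  0.9043]), 'orientation': array([-0.6989,  0.7142, -0.0176,  0.0341])}
{'K': array([[272.1039,   0.    , 253.1609],
       [  0.    , 272.1039, 192.1908],
       [  0.    ,   0.    ,   1.    ]]), 'dist': array([0.0045, 0.    , 0.    , 0.    , 0.    ]), 'T_tool_cam': array([[-0.0005, -0.9452, -0.3264,  0.0847],
       [ 1.    , -0.0003, -0.0006, -0.0008],
       [ 0.0005, -0.3264,  0.9452, -0.1424],
       [ 0.    ,  0.    ,  0.    ,  1.    ]])}
{'time': 0.1, 'joint_pos': array([ 1.1514,  0.3512,  1.6523, -0.    ,  1.1391, -0.0846]), 'joint_velocities': array([-0.0013, -0.0021, -0.0031, -0.0014,  0.001 , -0.0018]), 'effort': array([  0.0016, -50.6823, -29.1878,  -0.    ,   0.0025,   0.    ]), 'tcp_pos': array([0.1806, 0.5192, 0.2308]), 'tool_rot': array([ 0.1666,  0.986 , -0.0005, -0.0001]), 'ft_force': array([-0.4457, -0.3822, -0.762 ]), 'torque': array([ 0.0028,  0.0269, -0.0118]), 'gripper_width': 0.9977621241176919}
```

View pics/top0.png

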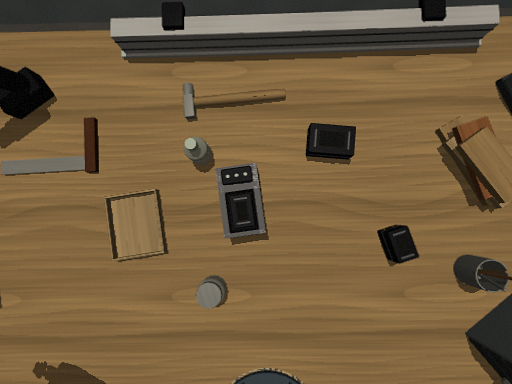

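View pics/scene0.png

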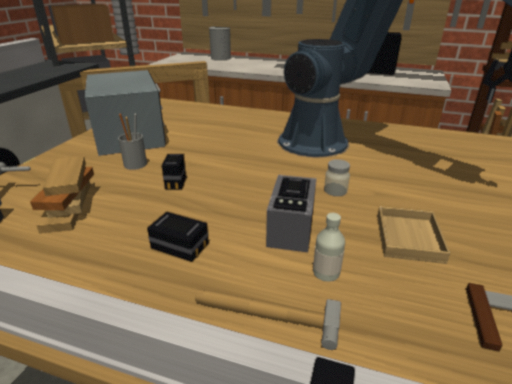

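The top view shows the tray at about (136,225), the dock with its slot at (242,211), the loose pack at (398,243), the big pack at (331,140) and the glue at (197,150). There is also an unlisted jar at (211,292). The scene view agrees with this layout. Next I'll enlarge the top view to get corners.

```bash
cat > h.py <<'E'
from station import *
import cv2,numpy as np
from scipy.spatial.transform import Rotation as R
np.set_printoptions(precision=4,suppress=True)
def pose(name,st=None):
    c=imaging.calibration(name)
    if name!="wrist": return c,R.from_quat(c["orientation"]).as_matrix(),np.array(c["origin"])
    T=np.array(c["T_tool_cam"]); Rt=R.from_quat(st["tool_rot"]).as_matrix()
    return c,Rt@T[:3,:3],Rt@T[:3,3]+st["tcp_pos"]
def cast(name,px,z,st=None):
    c,Rm,o=pose(name,st)
    p=cv2.undistortPoints(np.array(px,float).reshape(-1,1,2),c["K"],c["dist"]).reshape(-1,2)
    d=np.c_[p,np.ones(len(p))]@Rm.T
    return o+d*((z-o[2])/d[:,2])[:,None]
def down(yaw):  # tool z down, jaw axis (tool y) at angle yaw in world
    y=np.array([np.cos(yaw),np.sin(yaw),0]); z=np.array([0,0,-1.]); x=np.cross(y,z)
    return R.from_matrix(np.c_[x,y,z]).as_quat()
def shot(name,tag):
    st=readout.read_state(); im=imaging.read_camera(name)[...,::-1].copy(); cv2.imwrite(f"pics/{tag}.png",im); return im,st
E
python3 - <<'E'
import cv2,numpy as np
a=cv2.imread("pics/top0.png")
def c(x,y,w,h,s):
    b=cv2.resize(a[y:y+h,x:x+w],None,fx=s,fy=s,interpolation=cv2.INTER_CUBIC); return cv2.convertScaleAbs(b,alpha=1.8,beta=15)
L=c(210,155,66,100,6)  # 396x600
r1=c(370,215,67,50,6); r2=c(98,180,80,100,3.0)
o=np.zeros((600,800,3),np.uint8); o[:,:396]=L; o[:300,398:800]=r1; o[300:600,398:638]=r2
cv2.imwrite("pics/mos.png",o)
E
```

```text
(no output)
```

View pics/mos.png

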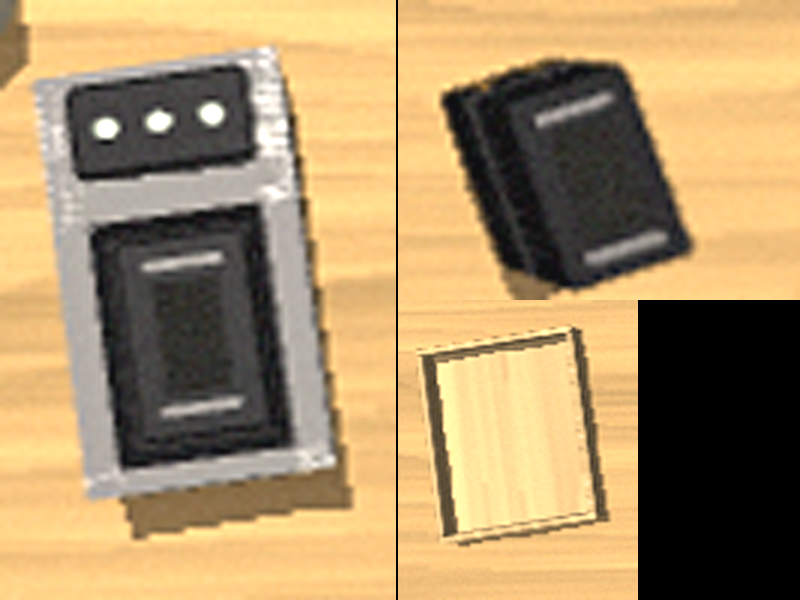

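The mosaic shows these corners in mosaic pixels:
- **Deck:** (38,82), (275,47), (333,465), (88,497)
- **Bars on the docked pack:** (182,261) and (202,407)
- **Bars on the loose pack:** (574,109) and (626,247)
- **Tray rim:** (418,353), (573,327), (607,520), (448,540)

Run:
```python
from h import *
def m(p,x0,y0,s,ox=0,oy=0): p=np.array(p,float); return np.c_[x0+(p[:,0]-ox+.5)/s-.5,y0+(p[:,1]-oy+.5)/s-.5]
def rep(n,P,q=True):
    print(n,"mean",P.mean(0)[:2],"edges",np.linalg.norm(np.roll(P,-1,0)-P,axis=1),"ang",[round(float(np.degrees(np.arctan2(*(b-a)[[1,0]]))),1) for a,b in zip(P,np.roll(P,-1,0))])
f=lambda p:m(p,210,155,6)
rep("deck",cast("top",f([(38,82),(275,47),(333,465),(88,497)]),.1))
rep("slot",cast("top",f([(90,228),(255,203),(290,445),(122,468)]),.1))
rep("bars_in",cast("top",f([(182,261),(202,407)]),.105))
rep("bars_out",cast("top",m([(574,109),(626,247)],370,215,6,398),.08))
rep("top_out",cast("top",m([(508,85),(628,65),(692,245),(570,290)],370,215,6,398),.08))
rep("tray",cast("top",m([(418,353),(573,327),(607,520),(448,540)],98,180,3,398,300),.03))
print(cast("top",[(197,150),(210,292),(331,140)],.05))
```

```text
deck mean [0.535  0.0486] edges [0.0912 0.1594 0.0926 0.158 ] ang [-82.9, -173.3, 96.3, 6.1]
slot mean [0.5107 0.0468] edges [0.0632 0.0919 0.0636 0.0911] ang [-82.7, -172.9, 96.6, 6.8]
bars_in mean [0.5113 0.0453] edges [0.0551 0.0551] ang [-173.2, 6.8]
bars_out mean [ 0.4271 -0.3186] edges [0.0545 0.0545] ang [-162.3, 17.7]
top_out mean [ 0.4297 -0.3185] edges [0.0457 0.0706 0.0488 0.0794] ang [-81.5, -163.5, 109.2, 14.0]
tray mean [0.483  0.3125] edges [0.1296 0.1607 0.1305 0.1553] ang [-81.7, -170.0, 95.9, 9.8]
[[ 0.6608  0.1554  0.05  ]
 [ 0.3209  0.1271  0.05  ]
 [ 0.677  -0.1703  0.05  ]]
```

The sizes and angles agree with those given. The slot is at about (0.511, 0.046) with yaw 6.7°, the loose pack at (0.427, -0.319) with yaw 17°, and the tray at (0.483, 0.312) with yaw 8°. I'll go above the dock, check with the wrist camera, then press.

Run:
```python
from h import *
y=np.radians(90+6.7)
for yy in(y,y-np.pi): print(ik([.511,.046,.26],down(yy)))
yy=y if ik([.511,.046,.26],down(y)) is not None else y-np.pi
move_gripper(0.0)
ctrl.move_to([.511,.046,.26],down(yy)); ctrl.dwell(.3)
im,st=shot("wrist","w1"); print(st["tcp_pos"],st["ft_force"],st["time"])
cv2.imwrite("pics/w1b.png",cv2.convertScaleAbs(cv2.resize(im,(800,600)),alpha=1.6,beta=10))
```

```text
[-0.001   0.2536  1.7109 -0.      1.1771 -1.6887]
[-0.001   0.2536  1.7109 -0.      1.1771  1.4529]
[0.511  0.0463 0.26  ] [ 0.0287 -0.0783 -0.1128] 3.2417
```

View pics/w1b.png

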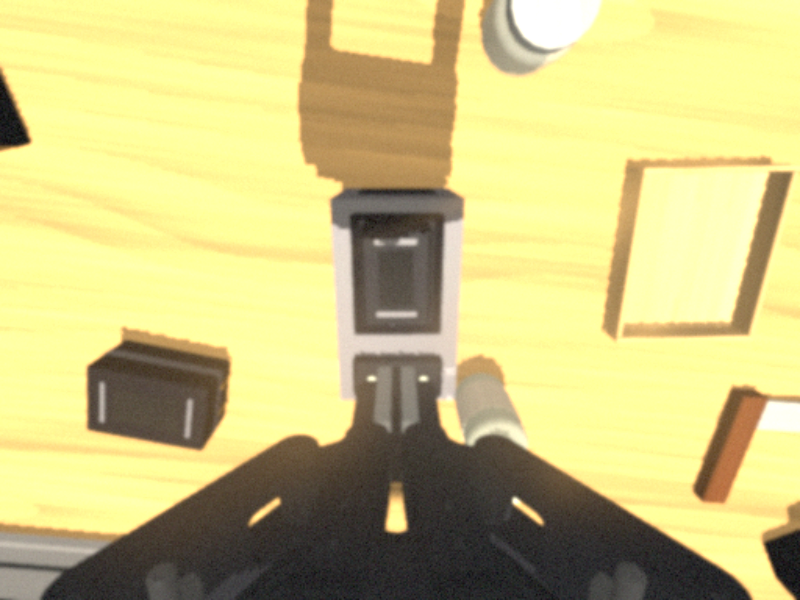

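The wrist view shows the docked pack's bars at (395,242) and (396,314), the slot mouth at x 352–442 and y 214–332, and the tray at right.

Run:
```python
from h import *
st=readout.read_state()
P=np.array([(395,242),(396.5,314)])*.64
b=cast("wrist",P,.105,st);print(b,b.mean(0))
P=np.array([(352,215),(441,214),(440,332),(355,332)])*.64
b=cast("wrist",P,.1,st);print(b,b.mean(0))
P=np.array([(630,160),(793,167),(752,337),(605,337)])*.64
b=cast("wrist",P,.03,st);print(b,b.mean(0), np.linalg.norm(np.roll(b,-1,0)-b,axis=1))
```

```text
[[0.4853 0.0421 0.105 ]
 [0.5392 0.0495 0.105 ]] [0.5123 0.0458 0.105 ]
[[0.4708 0.0099 0.1   ]
 [0.4628 0.072  0.1   ]
 [0.552  0.0849 0.1   ]
 [0.5596 0.0197 0.1   ]] [0.5113 0.0466 0.1   ]
[[0.4092 0.2295 0.03  ]
 [0.3991 0.3655 0.03  ]
 [0.5514 0.3917 0.03  ]
 [0.5677 0.2532 0.03  ]] [0.4818 0.31   0.03  ] [0.1363 0.1546 0.1394 0.1603]
```

Both cameras agree to about 1 mm. Now I'll press and release.

Run:
```python
from h import *
P=np.array([.5118,.046])
ctrl.line_to([*P,.125],vel=.2)
ctrl.dwell(.1); f0=readout.read_state()["ft_force"][2]
hit=ctrl.line_to([*P,.0895],vel=.04,threshold=40)
ctrl.dwell(.2); s=readout.read_state(); print(hit,s["tcp_pos"],s["ft_force"]-f0,s["time"])
ctrl.line_to([*P,.2],vel=.2); move_gripper(1.0)
ctrl.line_to([*P,.26],vel=.2); ctrl.dwell(.3)
im,st=shot("wrist","w2"); print(st["tcp_pos"],st["time"],readout.read_state()["gripper_width"])
cv2.imwrite("pics/w2b.png",cv2.convertScaleAbs(im[60:310,150:400],alpha=1.6,beta=10))
```

```text
True [0.5112 0.0459 0.0972] [-3.3724 -1.0314 11.342 ] 5.1167
[0.5115 0.046  0.2593] 7.3167 1.0017528584755953
```

View pics/w2b.png

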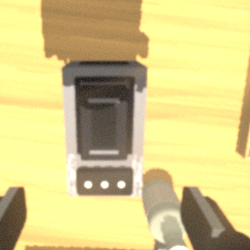

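The bars are now about 52 px apart, against 46 before. I'll check the pack's height from the bar spacing, which should be 54–55 mm.

Run:
```python
from h import *
im=cv2.imread("pics/w2.png"); st=readout.read_state()
g=im.max(2).astype(int); 
sub=g[150:225,232:275]; r=(sub[:,12:32]).mean(1); print(r.astype(int))
for z in(.105,.14):
    b=cast("wrist",[(253,160.5),(253.5,212)],z,st); print(z,b.mean(0),np.linalg.norm(b[1]-b[0]))
```

```text
[ 33  31  31  30  30  29  29  36  49  61  65  64  55  41  32  30  32  35
  36  38  41  43  44  44  45  45  45  46  45  45  47  46  46  46  46  47
  48  48  48  48  49  49  49  49  50  50  51  51  51  51  52  52  52  53
  53  54  57  59  63  74  99 122 129 118  95  74  65  64  67  78 101 123
 132 132 130]
0.105 [0.5223 0.0466 0.105 ] 0.061925247153140454
0.14 [0.5111 0.0453 0.14  ] 0.0546315448247109
```

At z = 0.14 the bars measure 54.6 mm and are centred over the slot, so the pack has popped up. I'll grasp it and place it in the tray.

Run:
```python
from h import *
P=np.array([.5113,.0458]); T=np.array([.4825,.3112])
yq=np.radians(96.9); st=readout.read_state()
sgn=R.from_quat(st["tool_rot"]).as_matrix()[1,1]; off=0 if sgn>0 else -np.pi; print(sgn)
q=down(yq+off)
ctrl.line_to([*P,.17],q,vel=.25); print(ctrl.line_to([*P,.107],vel=.08,threshold=15))
move_gripper(0.0); ctrl.dwell(.1); s=readout.read_state(); print(s["tcp_pos"],s["gripper_width"],s["ft_force"])
ctrl.line_to([*P,.20],vel=.12); s=readout.read_state(); print(s["gripper_width"],s["ft_force"])
ctrl.line_to([*T,.20],down(np.radians(98.5)+off),vel=.2)
ctrl.line_to([*T,.075],vel=.15)
print(ctrl.line_to([*T,.0505],vel=.03,threshold=6)); s=readout.read_state(); print(s["tcp_pos"],s["ft_force"],s["time"])
```

```text
0.9931440554157194
False
[0.5115 0.0459 0.1073] 0.5774498056977059 [0.5522 0.1913 5.2768]
0.5760714717558898 [-0.3229  0.1971 -2.766 ]
True
[0.4822 0.3111 0.0527] [-1.3675 -0.446   6.4687] 13.425
```

Run:
```python
from h import *
move_gripper(1.0); st=readout.read_state(); T=st["tcp_pos"]
ctrl.line_to([*T[:2],.22],vel=.2)
ctrl.move_to([.427,-.3186,.25],down(np.radians(107))); ctrl.dwell(.3)
im,st=shot("wrist","w3"); print(st["tcp_pos"],st["time"],st["joint_pos"])
t,_=shot("top","t3")
a=cv2.resize(im,(800,600))
a[400:600,0:200]=cv2.resize(t[170:290,80:200],(200,200))
cv2.imwrite("pics/w3b.png",cv2.convertScaleAbs(a,alpha=1.7,beta=10))
```

```text
[ 0.4272 -0.3184  0.25  ] 17.425 [-0.7279  0.3002  1.6741  0.      1.1673 -2.5959]
```

View pics/w3b.png

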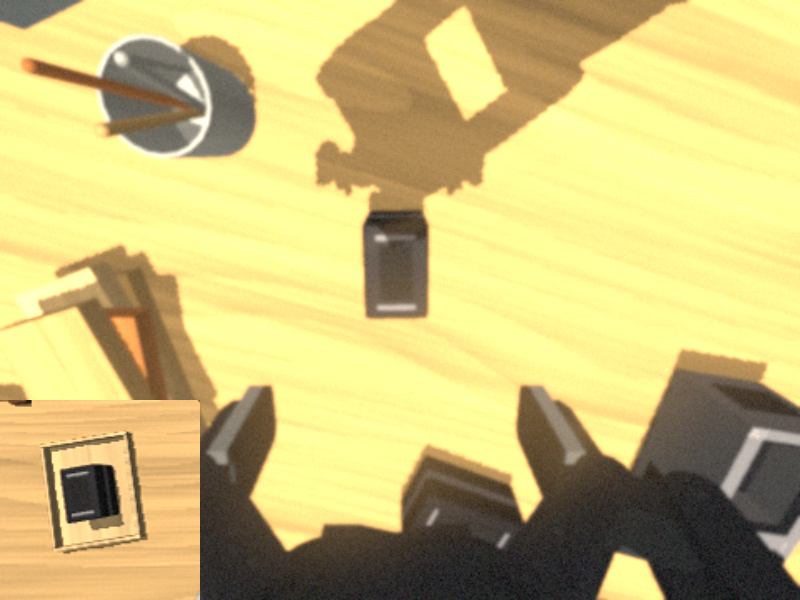

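The first pack stands upright in the tray (inset). The loose pack's bars are at (395,238) and (397,308). I'll compute its pose, grasp it and lift it.

Run:
```python
from h import *
st=readout.read_state()
b=cast("wrist",np.array([(395,238),(397,308)])*.64,.08,st); c=b.mean(0)[:2]; d=b[1]-b[0]
ang=np.degrees(np.arctan2(d[1],d[0])); print(c,np.linalg.norm(d),ang)
assert np.linalg.norm(c-[.427,-.3186])<.006 and abs(ang-17.5)<4
a=.5*(ang+17.7); q=down(np.radians(90+a))
ctrl.line_to([*c,.12],q,vel=.2); print(ctrl.line_to([*c,.047],vel=.1,threshold=15))
move_gripper(0.0); ctrl.dwell(.1); s=readout.read_state(); print(s["tcp_pos"],s["gripper_width"])
ctrl.line_to([*c,.20],vel=.15)
P=np.array([.5113,.0458])
ctrl.line_to([*P,.20],down(np.radians(96.9)),vel=.2); ctrl.dwell(.3)
im,s=shot("wrist","w4"); print(s["tcp_pos"],s["gripper_width"],s["ft_force"],s["time"])
cv2.imwrite("pics/w4b.png",cv2.convertScaleAbs(im[100:380,130:400],alpha=1.8,beta=10).repeat(2,0).repeat(2,1))
```

```text
[ 0.4285 -0.3183] 0.055147874091923184 18.58601859826377
False
[ 0.4287 -0.3184  0.0477] 0.5750703431625639
[0.5113 0.0456 0.2   ] 0.5793775638163896 [ 0.0898  0.2979 -3.5775] 23.2167
```

View pics/w4b.png

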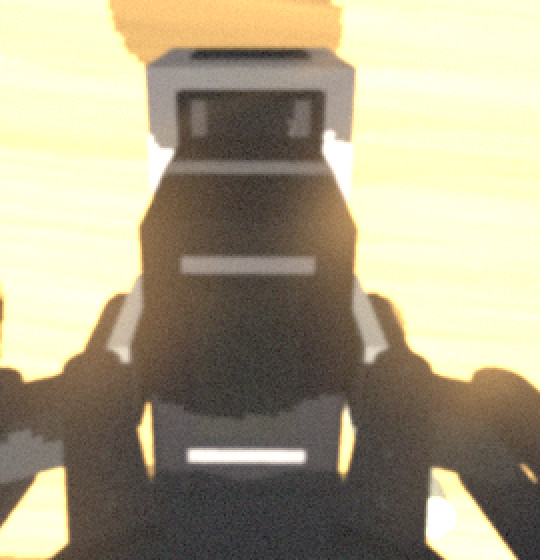

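The pack is held squarely over the slot, with its bars at about (254,232.5) and (253.2,328) in full-image pixels. I'll correct for the small offset and insert.

Run:
```python
from h import *
st=readout.read_state(); P=np.array([.5113,.0458])
b=cast("wrist",[(254,232.5),(253.2,328)],.2323,st); e=b.mean(0)[:2]-st["tcp_pos"][:2]
d=b[1]-b[0]; print(b.mean(0),e,np.linalg.norm(d),np.degrees(np.arctan2(d[1],d[0])))
u=np.array([np.cos(.12),np.sin(.12)]); ex=float(np.clip(e@u,-.004,.004)); print("ex",ex)
G=P-ex*.7*u
ctrl.line_to([*G,.155],vel=.12)
h=ctrl.line_to([*G,.109],vel=.04,threshold=12); ctrl.dwell(.1)
s=readout.read_state(); print(h,s["tcp_pos"],s["ft_force"],s["torque"],s["time"])
```

```text
[0.511  0.0452 0.2323] [-0.0003 -0.0005] 0.0549636894142679 6.485601903561612
ex -0.00032728718049003275
False [0.5117 0.0458 0.1092] [-0.4227 -0.3096 -2.6269] [ 0.046  -0.0335 -0.0062] 25.1917
```

Run:
```python
from h import *
P=readout.read_state()["tcp_pos"][:2]
move_gripper(1.0); ctrl.line_to([*P,.19],vel=.15); move_gripper(0.0)
ctrl.line_to([*P,.155],vel=.15); ctrl.dwell(.1)
for z in(.125,.108,.1,.097,.094,.0915,.0895):
    h=ctrl.line_to([*P,z],vel=.03,threshold=35); s=readout.read_state(); print(z,h,s["tcp_pos"],s["ft_force"])
    if h: break
ctrl.dwell(.2); s=readout.read_state(); print(s["tcp_pos"],s["ft_force"])
ctrl.line_to([*P,.26],vel=.12); ctrl.dwell(.8)
im,s=shot("wrist","w5"); print(s["tcp_pos"],s["time"])
t,_=shot("scene","s5"); a=cv2.resize(im,(800,600)); a[400:600,0:267]=cv2.resize(t[150:270,255:415],(267,200))
cv2.imwrite("pics/w5b.png",cv2.convertScaleAbs(a,alpha=1.6,beta=10))
```

```text
0.125 False [0.5117 0.0458 0.1249] [0.0815 0.4151 4.2969]
0.108 False [0.5118 0.0458 0.1081] [-1.2457 -0.2151  7.559 ]
0.1 False [0.5119 0.0458 0.1002] [-0.8018  0.372   7.5626]
0.097 False [0.5119 0.0458 0.0973] [-1.8269  0.608   8.2648]
0.094 False [0.5119 0.0458 0.0943] [-1.282  -0.5263  8.6916]
0.0915 False [0.5119 0.0458 0.0918] [-1.7113 -0.0554  8.3657]
0.0895 False [0.5119 0.0458 0.09  ] [-2.2372 -0.4622 10.6841]
[0.512  0.0458 0.09  ] [-3.1159 -0.6637 10.7548]
[0.5117 0.0458 0.26  ] 33.4417
```

View pics/w5b.png

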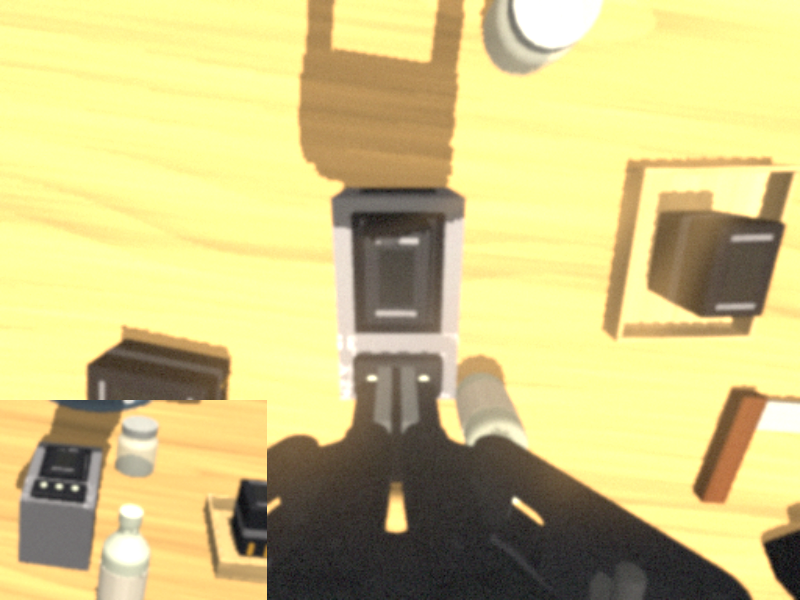

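The bars are at (397,241) and (396,313), 72 px apart as in the first held-low picture, so the pack is caught low. The first pack stands upright in the tray, and the glue and big pack have not moved. The arm is clear, so I'll hand in.

```bash
python3 -c "
from station import *
finish_job()"
```

```text
the job is handed in; nothing more can be done
```

The job is done and handed in at about 33 s of robot time. I pressed the charged pack, it popped up, and I stood it upright in the tray. I then put the other pack in the dock and pressed it to the stop (tool tip at z = 0.090).

**Last checks:**
- **Docked pack:** after letting go, its bars measured 72 px apart, the same as in the first held-low picture, so the catch holds it low.
- **Tray pack:** it stands upright inside the tray.
- **Bystanders:** the glue bottle and the larger pack looked unmoved.

**One oddity:** the first press tripped its 40 N threshold early, with the tool tip reading 97 mm, about 1 mm short of the stated catch depth. The catch had still released: on the next picture the pack's top measured at 140 mm.

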